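# Bring the swinging filling lance to rest over the cask's funnel

### The job

Move the carriage of the filling stand by its handle, so that the hanging lance leaves its parking place, rides over the parking roller, and its nozzle comes to hang still with its whole end over the mouth of the funnel in the open cask. The lance swings freely when it drops off the roller and hardly loses its swing by itself: steady it by moving the carriage only, and do not touch the lance with the robot, swing it wildly or disturb the other things. Keep the nozzle over the funnel for four seconds, then finish with the handle released and the lance still hanging quietly there.

Things in the scene. Friction and masses are not known exactly. Their poses are not given: they have to be found in the camera images.
- stand: Steel filling stand, fixed; place and yaw vary. Origin on the table top midway between its two end posts (680 mm apart along y, 30 mm thick, top 305 mm high). z is up, x points away from the robot, y runs along the twin rail (two 16 mm bars at x = -35 and +35 mm, axis 290 mm high) towards the parking end.
- roller (a point): Crest of the parking roller, fixed below the rail at stand y = +180 mm: a 20 mm thick rubber roller along x, crest 142 mm high, 7 mm above the end of a plumb nozzle. The lance starts hanging free on its +y side. Drawn towards -y the nozzle is held back by it; the lance leans to about +0.4 rad, slips over it with the pivot near y = +130 mm and then swings that much to both sides.
- carriage (a joint): Travel in m of the carriage along the rail: 0 at the parking end, growing towards the stand's -y, 0.5 at the other end (end stops at both). The lance's pivot is at stand y = 0.25 - value. The carriage (0.5 kg) has a friction of about 2.5 N plus 3 N per m/s and stays where it is left.
- handle (a point): Grip point of the carriage's handle: an upright black block, 30 x 30 mm, 56 mm high (top 26 mm above this point), sides parallel to the stand's x and y axes, on an arm on the robot's side of the rail, 135 mm before the pivot (stand x = -135 mm), 310 mm above the table. Free on all sides and above.
- pivot (a point): Centre of the lance's pivot on the carriage, 290 mm above the table, at stand x = 0. The lance turns about the stand's x axis only.
- lance (a joint): Lean of the lance in rad: 0 when plumb, positive with the nozzle on the stand's +y side of the pivot; stops at +-0.9. A counterpoised pendulum: lean'' = -w2*lean - (w2/9.81)*a, a = acceleration of the carriage along the stand's +y; nominal w2 = 12 rad2/s2 (period 1.8 s). The hidden mass of the filling head changes the period to between 1.65 and 2.05 s. Left alone a swing decays very slowly.
- counterpoise: Upright steel cylinder, 0.30 kg, on the lance above the pivot, 64 mm in diameter, 45 mm high; origin at the centre of its underside, 95 mm above the pivot along the lance. Not to be touched by the robot.
- filling_head: Steel filling head, 0.51 kg (varies by +-6 %), at the lower end of the lance: a nozzle 30 mm in diameter and 45 mm long below a 48 mm thick, 50 mm long upper part. Origin at the centre of the nozzle's end; its z axis points up the lance to the pivot. Not to be touched by the robot.
- nozzle (a point): Centre of the nozzle's flat lower end, 155 mm below the pivot along the lance (135 mm above the table when plumb).
- funnel (a point): Centre of the mouth of the steel funnel, 66 mm in diameter, 124 mm above the table, straight below the path of the nozzle. It is in the bunghole of the open cask, fixed.
- cask_open: Small oak cask lying on two chocks, fixed, 100 mm thick, 150 mm long along its x axis, with the funnel on top. Origin on the table below the funnel's centre. It stands under the rail at stand y about +25 mm or -145 mm.
- cask_bunged: The same cask without a funnel, its bunghole closed with a cork bung (28 mm across, top 118 mm high), fixed, at the other of the two places under the rail. Not used.
- sample_cup: White cup, 60 mm across, 75 mm high, on the table under the far (-y) end of the rail. Origin under its centre. Leave it alone.
- bottle: Green half bottle, 62 mm thick, 200 mm high, standing beyond the stand on the left. Leave it alone.
- flask: Small amber bottle, 60 mm thick, 120 mm high, standing beyond the stand on the right. Leave it alone.
- wine_glass: Stemmed glass, 72 mm wide, 170 mm high, standing beyond the stand near the middle. Leave it alone.
- bung_bowl: Terracotta bowl, 110 mm wide, 50 mm high, between the robot and the stand on the left. Leave it alone.
- mallet: Wooden mallet lying on the table between the robot and the stand. Leave it alone.
- jar: Amber jar, 80 mm thick, 100 mm high, between the robot and the stand on the right. Leave it alone.

How it is judged:
By the outcome, as a careful person would: the job done as asked, in the order asked, and still so for the second after the job is handed in, with the robot touching nothing.
It also fails if it takes over 54 s, if anything falls off the work surface, if the arm or the gripper's body presses on something with over 40 N, if the wrist force passes 120 N, or if a joint passes its speed limit or range.

### The arm

A 7-joint arm with a two-finger parallel gripper is mounted at the origin on the work surface. World frame = base frame: x ahead of the robot, y to its left, z up, the work surface at z = 0. Lengths are in mm, angles in rad, forces in N, time in s.
With the tool pointing down it reaches from about 400 to 900 mm from the base axis. Payload 5.5 kg.
Tool frame: the origin (TCP) lies at the very end of the fingers, on their centre line; the grasp point (between the pads) lies env.grip_depth behind it (env.grip_depth is the distance from the TCP to the grasp point, in mm); z points along the fingers, y is the line along which they close (so a half turn about z gives the same grasp; the last joint's range is limited). The gripper opens to 85 mm and grips with 20 to 120 N. Pads are 22 mm wide; open, the fingers measure 114 mm over their backs; the gripper's body (76 mm by 85 mm) begins 54 mm behind the grasp point. The pads swing forward as they close: fully open they stand 13 mm farther back than shut.
Start: joints at [0.263, 0.501, -0.427, 1.55, 0.221, 1.138, -0.21], TCP at [650, 0.037, 231.31] pointing down, gripper open.
Joint ranges: [-2.88, 2.88], [-0.31, 2.03], [-1.54, 1.56], [0.2, 2.42], [-1.41, 4.55], [0.19, 2.02], [-2.57, 2.57]. Speed limits (rad/s): [2.57, 2.57, 3.14, 3.14, 3.14, 3.14, 3.14].

### API

Orientations are given as a unit quaternion [x, y, z, w].
In Python, from rig import state, imaging, ticket, env gives the robot as it stands.
- The arm moves only by the tool step_arm, never from a script. Its argument "series" is a list of rows, each a list of 6 numbers: the shift along the tool's x, y, z each as a share of 0.08 m, from -1 to 1, then the turn, a rotation vector about the tool's x, y, z each as a share of 360 degrees, from -1 to 1. A call has exactly 8 rows; each row is the pose to reach, as a shift and turn from the pose commanded when the call began, along the tool's axes at that moment, turning the shorter way round; what a row does not reach only later rows make up. A row lasts 1/12 s, in which the tool goes at most 41.7 mm and 7.16 degrees, less where a joint would pass 70% of its speed; a pose out of reach is approached as far as the arm can. A call with a number of a shift or a turn outside -1 to 1 is refused whole. A call with a gripper value outside its range is refused whole. "claw" is the finger opening in mm, from 0 to 85.4, set as the call begins (left out, the last holds). The fingers move at their own pace and stop on an object; "squeeze" is the grip in N (left out, the last holds). Time passes only in rows, so rows that repeat a pose let the fingers close, or fill a call up. It gives the time, the measured TCP pose, the force, the opening and the grip force at its end, in the units of the state.
- state(): the state, without advancing time (a new reading comes with each control period).
- imaging.grab_frame(name): name is "scene" or "side" or "wrist"; returns a dict with "pixels" (480x640x3 uint8, blue, green, red), "vfov" (degrees; the focal length in pixels is half the picture's height over the tangent of half this angle, whatever the lens; pixels are square), "cx", "cy" (the principal point, pixels), "R" (3x3) and "t" (3): a world point X has camera coordinates R X + t. Camera axes: x right, y down, z forward; pixel columns grow to the right and rows downward; lengths in mm; the calibration is good to about 2 mm. A picture is of the moment at which its call begins. There is no depth.
- ticket.sign_off(): hands the job in; it is judged then, once.
The state is a dict: "clock": time; "joint_positions": joint angles; "dq": joint speeds; "joint_torque": joint torques, N m; "position": TCP position; "tcp_rot": TCP orientation; "ft_force": force on the tool from outside, world axes, zero at the start; "torque": the same for the moment, N m; "grip_width": finger opening in mm; "grip_force": force on a finger pad.
Only numpy, scipy, OpenCV 4.12 (cv2) and the standard library are available. Lean on these libraries where they do the work, as an engineer would, in place of code of your own. Each camera call takes 0.05 s, during which the arm holds its last target. There are 200 camera calls.

## Working session

There is one attempt and no reset: what is moved stays moved. The work goes in short steps, Python scripts to look and compute and a tool call to move; the robot and the scene stay as the last step left them, time stands still between calls to the robot, and variables do not carry over. Pictures are saved under pics/ and viewed, at most 10 in all, crops included, and the job is handed in when it is done.

Besides the shell and the picture viewer there is one more tool, called after "Emit:" as name(argument=value, ...), one argument or row to a line, values as JSON. step_arm: Moves the arm, as the interface text tells. Its arguments: {"type":"object","properties":{"series":{"type":"array"},"claw":{"type":"number"},"squeeze":{"type":"number"}},"required":["series"]}

```bash
mkdir -p pics; cat > h.py <<'E'
import numpy as np, cv2
from rig import state, imaging, ticket, env
def grab(n,f=None):
    g=imaging.grab_frame(n)
    if f: cv2.imwrite('pics/'+f,g['pixels'])
    return g
def K(g):
    f=240/np.tan(np.radians(g['vfov'])/2); return f,g['cx'],g['cy']
def proj(g,X):
    c=np.asarray(g['R'])@np.asarray(X,float)+np.asarray(g['t']); f,cx,cy=K(g)
    return np.array([cx+f*c[0]/c[2],cy+f*c[1]/c[2]])
def ray(g,p):
    f,cx,cy=K(g); R=np.asarray(g['R'])
    return -R.T@np.asarray(g['t']), R.T@np.array([(p[0]-cx)/f,(p[1]-cy)/f,1])
def atz(g,p,z):
    o,d=ray(g,p); return o+d*(z-o[2])/d[2]
E
python3 - <<'E'
from h import *
import pickle
for n in ['scene','side']:
    g=grab(n,n+'0.png'); pickle.dump(g,open(n+'0.pkl','wb')); o,_=ray(g,(0,0)); print(n,g['vfov'],g['cx'],g['cy'],o)
s=state(); print(s, env.grip_depth)
E
```

```text
scene 52.88237374721528 317.5802208132151 246.02471891702353 [1031.59979237 -337.2481169  1045.03252236]
side 53.58692045538004 320.6326593608071 237.0826558153272 [ 476.46826902 -673.77842426 1036.7245711 ]
{'clock': 0.1, 'joint_positions': array([ 0.26319911,  0.50176418, -0.42677433,  1.5513227 ,  0.22075474,
        1.13828609, -0.21033345]), 'dq': array([ 0.00151631, -0.00286027, -0.00034871, -0.00410498,  0.00125868,
        0.00019783, -0.00046157]), 'joint_torque': array([-1.10183889e-02, -5.70813632e+01, -5.83865225e+00, -2.81749392e+01,
        1.04482990e-02,  5.56539730e-03, -2.82506340e-05]), 'position': array([ 6.49388378e+02, -4.38798691e-02,  2.30363260e+02]), 'tcp_rot': array([ 7.07119547e-01,  7.07093479e-01, -5.81786427e-04, -6.48252479e-04]), 'ft_force': array([ 0.35441371, -0.17053633, -0.60881452]), 'torque': array([-0.0381514 , -0.06911945, -0.03108968]), 'grip_force': 0.0, 'grip_width': 85.58518774031238} 18.700000000000003
```

View pics/scene0.png

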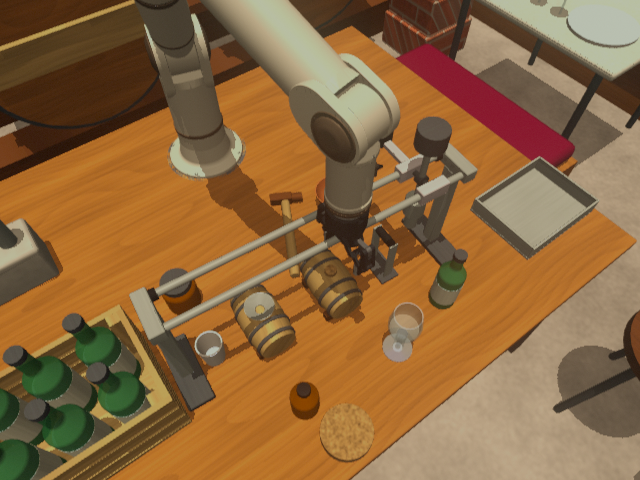

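View pics/side0.png

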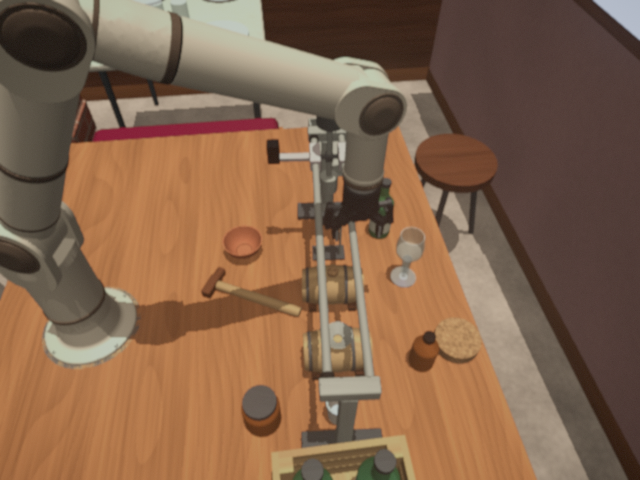

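The funnel is in the near (-y) cask (side pixel ~(337,335)), and the handle block is at side ~(273,151). I'll enlarge both to get exact pixels.

```bash
python3 - <<'E'
from h import *
s=cv2.imread('pics/side0.png'); c=cv2.imread('pics/scene0.png')
def z(im,x,y,w,h,W,H): return cv2.resize(im[y:y+h,x:x+w],(W,H),interpolation=cv2.INTER_CUBIC)
out=np.zeros((600,800,3),np.uint8)
out[:300,:400]=z(s,255,120,100,75,400,300)   # 4x
out[:300,400:]=z(s,300,310,100,75,400,300).copy()
out[300:,:400]=z(c,385,110,100,75,400,300)
out[300:,400:]=z(c,125,270,100,75,400,300)
cv2.imwrite('pics/crop0.png',out)
E
```

```text
(no output)
```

View pics/crop0.png

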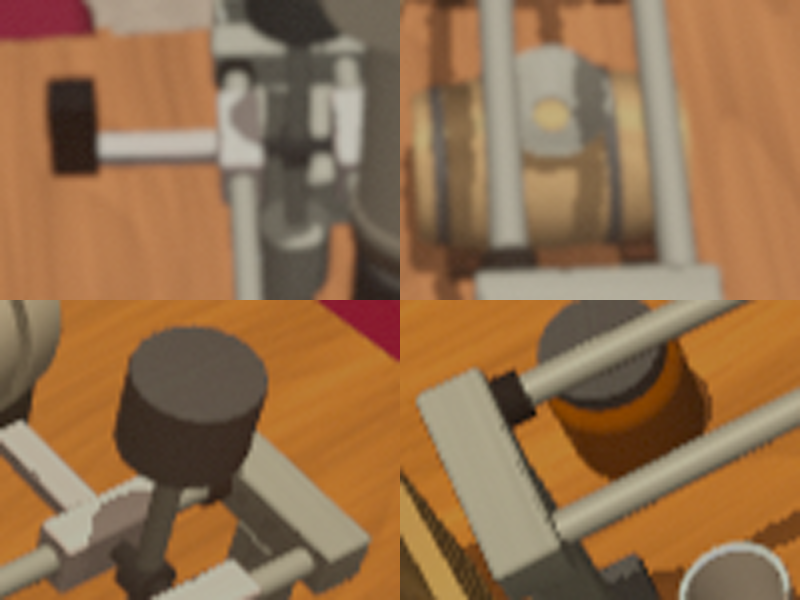

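```bash
cat >> h.py <<'E'
import pickle
def stand2w(p,X):
    c,s=np.cos(p[2]),np.sin(p[2]); return np.array([p[0]+c*X[0]-s*X[1],p[1]+s*X[0]+c*X[1],X[2]])
E
python3 - <<'E'
from h import *
from scipy.optimize import least_squares
sc=pickle.load(open('scene0.pkl','rb')); sd=pickle.load(open('side0.pkl','rb'))
obs=[(sc,1,355,(477.2,170)),(sc,1,325,(463.75,177)),(sc,-1,-325,(143.75,287.5)),(sc,-1,-355,(129.3,294.5)),(sc,1,-325,(164.5,332.5)),(sc,1,-355,(150,340)),
(sd,-1,-325,(319.25,378)),(sd,1,-325,(379.5,377))]
r=lambda q:np.concatenate([proj(g,stand2w(q,[sx*q[3],y,305]))-o for g,sx,y,o in obs])
f=least_squares(r,[700,0,0,50]); print(f.x,f.fun.reshape(-1,2).round(1))
p=f.x[:3]; np.save('stand.npy',p)
for n,X in [('handle',[-135,250,310]),('pivot',[0,250,290]),('funnel',[0,-145,124]),('roller',[0,180,142]),('goal handle',[-135,-145,310])]:
    W=stand2w(p,X); print(n,W.round(1),proj(sc,W).round(1),proj(sd,W).round(1))
im=cv2.imread('pics/side0.png'); im2=cv2.imread('pics/scene0.png')
def box(im,g,pts):
    q=np.array([proj(g,stand2w(p,X)) for X in pts]); q=np.round(q*4).astype(int); return q
def draw(im,g,x,y,w,h):
    b=cv2.resize(im[y:y+h,x:x+w],None,fx=4,fy=4,interpolation=cv2.INTER_CUBIC)
    pl=lambda P:cv2.polylines(b,[np.round((np.array([proj(g,stand2w(p,X)) for X in P])-[x,y]+.5)*4-.5).astype(int)],True,(0,255,0),1)
    for z in (336,280): pl([(-135+a,250+c,z) for a,c in ((-15,-15),(15,-15),(15,15),(-15,15))])
    t=np.linspace(0,6.28,40)
    for Y in (-145,-140,-150): pl([(33*np.cos(k),Y+33*np.sin(k),124) for k in t])
    return b
out=np.zeros((600,800,3),np.uint8)
out[:300,:400]=draw(im,sd,255,120,100,75); out[:300,400:]=draw(im,sd,300,310,100,75)
out[300:,:400]=draw(im2,sc,210,270,100,75)
cv2.imwrite('pics/crop1.png',out)
E
```

```text
[ 6.00089350e+02 -2.63445052e+01 -8.25696854e-02  4.90799148e+01] [[ 0.5 -0.8]
 [ 2.7 -2. ]
 [-0.1 -0.7]
 [-2.2  0.4]
 [ 0.2 -1. ]
 [-2.7  0.5]
 [ 0.9 -0.1]
 [ 0.9 -1.5]]
handle [486.2 233.9 310. ] [383.4 132.5] [273.4 150.6]
pivot [620.7 222.8 290. ] [420.9 179.1] [329.5 155.8]
funnel [ 588.1 -170.9  124. ] [259.3 306. ] [338.4 333.9]
roller [614.9 153.  142. ] [385.2 234.7] [329.8 218.3]
goal handle [ 453.6 -159.7  310. ] [216.4 208.8] [269.4 286.4]
```

View pics/crop1.png

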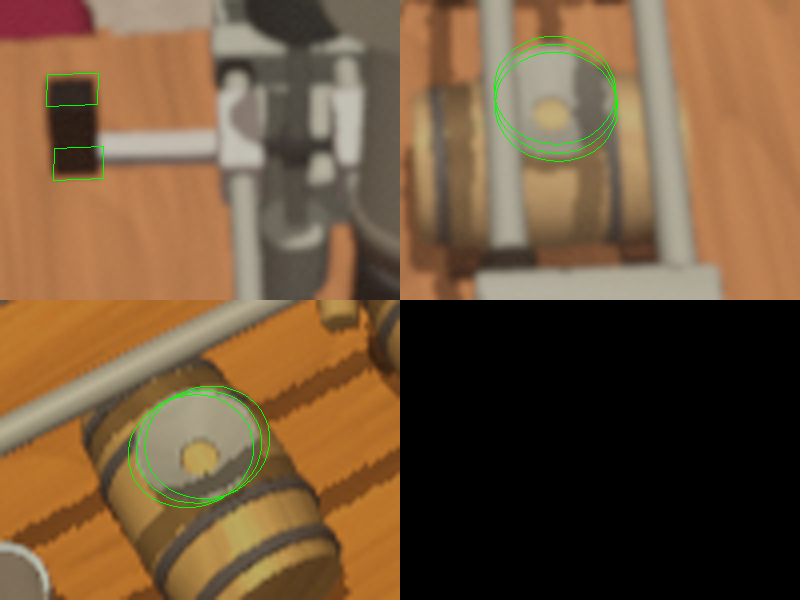

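The stand fit is good: handle at world (486, 234, 310), yaw -0.083 and funnel at stand y ≈ -145. The gripper sits among the rails, so I'll go straight up first.

Emit:
step_arm(
  series=[
    [0, 0, -0.25, 0, 0, 0],
    [0, 0, -0.5, 0, 0, 0],
    [0, 0, -0.75, 0, 0, 0],
    [0, 0, -1, 0, 0, 0],
    [0, -0.25, -1, 0, 0, 0.018],
    [0, -0.5, -1, 0, 0, 0.036],
    [0, -0.75, -1, 0, 0, 0.054],
    [0, -1, -1, 0, 0, 0.072],
  ],
  claw=85,
)

```text
clock: 0.77
position: [568.8, 0.0, 310.8]
tcp_rot: [0.849, 0.528, -0.0, -0.0]
ft_force: [-0.1, 0.5, 0.8]
grip_width: 84.9
grip_force: 0.0
```

```bash
cat >> h.py <<'E'
from scipy.spatial.transform import Rotation as Ro
def goal(Xs, yaw=None):
    """shares from the present pose to stand-frame TCP Xs with tool x = stand x, tool y = -stand y"""
    p=np.load('stand.npy'); s=state(); R0=Ro.from_quat(s['tcp_rot'])
    c,q=np.cos(p[2]),np.sin(p[2]); Rg=Ro.from_matrix(np.array([[c,q,0],[q,-c,0],[0,0,-1]]))
    d=R0.inv().apply(stand2w(p,Xs)-s['position'])/80
    r=np.degrees((R0.inv()*Rg).as_rotvec())/360
    print(round(s['clock'],2),s['position'].round(1),'shares',d.round(3),r.round(4),'q',s['joint_positions'].round(2))
E
python3 -c "
from h import *
goal([-135,250,370])"
```

```text
0.77 [568.8   0.  310.8] shares [ 2.166 -2.22  -0.739] [-1.000e-04  1.000e-04  1.902e-01] q [ 0.26  0.28 -0.38  1.66  0.11  1.22 -0.6 ]
```

```bash
sed -i 's/\[\[c,q,0\],\[q,-c,0\],\[0,0,-1\]\]/[[-c,-q,0],[-q,c,0],[0,0,-1]]/; s/tool x = stand x, tool y = -stand y/tool x = -stand x, tool y = stand y/' h.py
python3 -c "
from h import *
goal([-135,250,370])"
```

```text
0.77 [568.8   0.  310.8] shares [ 2.166 -2.22  -0.739] [-1.000e-04 -1.000e-04 -3.098e-01] q [ 0.26  0.28 -0.38  1.66  0.11  1.22 -0.6 ]
```

Emit:
step_arm(
  series=[
    [0.08, -0.08, -0.2, 0, 0, -0.019],
    [0.2, -0.2, -0.4, 0, 0, -0.038],
    [0.32, -0.33, -0.6, 0, 0, -0.057],
    [0.45, -0.46, -0.74, 0, 0, -0.076],
    [0.58, -0.6, -0.74, 0, 0, -0.095],
    [0.72, -0.73, -0.74, 0, 0, -0.114],
    [0.85, -0.87, -0.74, 0, 0, -0.133],
    [0.98, -1, -0.74, 0, 0, -0.152],
  ],
)

```text
clock: 1.43
position: [531.6, 106.2, 370.2]
tcp_rot: [0.506, 0.862, -0.0, -0.0]
ft_force: [0.2, 0.1, -0.0]
grip_width: 84.8
grip_force: 0.0
```

```bash
python3 -c "
from h import *
goal([-135,250,370])"
```

```text
1.43 [531.6 106.2 370.2] shares [1.672 0.281 0.003] [-1.000e-04 -1.000e-04 -1.559e-01] q [ 0.24  0.21 -0.57  1.63  0.12  1.33  0.16]
```

Emit:
step_arm(
  series=[
    [0.14, 0.02, 0, 0, 0, -0.019],
    [0.28, 0.05, 0, 0, 0, -0.038],
    [0.42, 0.07, 0, 0, 0, -0.057],
    [0.56, 0.09, 0, 0, 0, -0.076],
    [0.7, 0.12, 0, 0, 0, -0.095],
    [0.84, 0.14, 0, 0, 0, -0.114],
    [0.95, 0.16, 0, 0, 0, -0.133],
    [1, 0.17, 0, 0, 0, -0.152],
  ],
)

```text
clock: 2.1
position: [504.7, 183.7, 370.2]
tcp_rot: [0.052, 0.999, 0.0, -0.0]
ft_force: [-0.0, 0.4, -0.3]
grip_width: 85.1
grip_force: 0.0
```

```bash
python3 -c "
from h import *
goal([-135,250,370])"
```

```text
2.1 [504.7 183.7 370.2] shares [0.296 0.6   0.003] [ 0.     -0.0001 -0.0036] q [ 0.23  0.22 -0.74  1.64  0.15  1.34  0.93]
```

Emit:
step_arm(
  series=[
    [0.08, 0.15, 0, 0, 0, -0.001],
    [0.15, 0.3, 0, 0, 0, -0.002],
    [0.22, 0.45, 0, 0, 0, -0.003],
    [0.27, 0.56, 0, 0, 0, -0.0036],
    [0.296, 0.6, 0, 0, 0, -0.0036],
    [0.296, 0.6, 0.05, 0, 0, -0.0036],
    [0.296, 0.6, 0.15, 0, 0, -0.0036],
    [0.296, 0.6, 0.2, 0, 0, -0.0036],
  ],
)

```text
clock: 2.77
position: [487.6, 231.5, 353.1]
tcp_rot: [0.046, 0.999, -0.001, -0.0]
ft_force: [0.3, -1.0, 0.5]
grip_width: 85.1
grip_force: 0.0
```

```bash
python3 - <<'E'
from h import *
goal([-135,250,294])
g=grab('side','s1.png')
im=g['pixels']; p=np.load('stand.npy')
for X in [(-135,250,310),(-135,250,336),(0,250,290)]: print(proj(g,stand2w(p,X)))
g2=grab('scene','c1.png')
out=np.zeros((480,800,3),np.uint8)
out[:,:400]=cv2.resize(im[90:210,240:340],(400,480)); out[:,400:]=cv2.resize(g2['pixels'][80:200,360:460],(400,480))
cv2.imwrite('pics/v1.png',out)
E
```

```text
2.77 [487.6 231.5 353.1] shares [0.019 0.029 0.739] [-0.0002 -0.0001 -0.0015] q [ 0.15  0.25 -0.77  1.66  0.18  1.31  0.83]
[273.39257555 150.60711739]
[272.65455053 141.86474442]
[329.45335848 155.83076514]
```

View pics/v1.png

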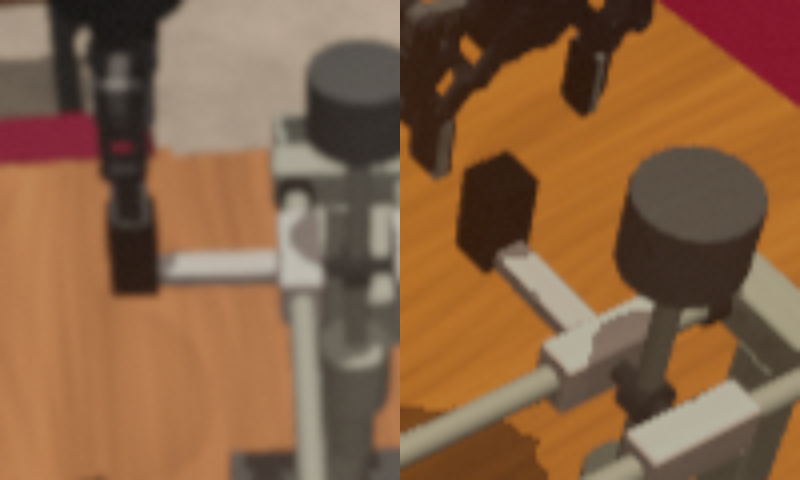

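The fingers straddle the handle (scene fingers at about (368,118) and (406,105), block at about (384,131)). They line up, so I'll descend and close.

Emit:
step_arm(
  series=[
    [0.02, 0.03, 0.12, 0, 0, -0.0015],
    [0.02, 0.03, 0.26, 0, 0, -0.0015],
    [0.02, 0.03, 0.4, 0, 0, -0.0015],
    [0.02, 0.03, 0.54, 0, 0, -0.0015],
    [0.02, 0.03, 0.66, 0, 0, -0.0015],
    [0.02, 0.03, 0.74, 0, 0, -0.0015],
    [0.02, 0.03, 0.74, 0, 0, -0.0015],
    [0.02, 0.03, 0.74, 0, 0, -0.0015],
  ],
)

```text
clock: 3.53
position: [486.0, 235.1, 294.9]
tcp_rot: [0.04, 0.999, -0.0, -0.0]
ft_force: [-0.2, 1.2, 0.7]
grip_width: 85.0
grip_force: 0.0
```

Emit:
step_arm(
  series=[
    [0, 0, 0, 0, 0, 0],
    [0, 0, 0, 0, 0, 0],
    [0, 0, 0, 0, 0, 0],
    [0, 0, 0, 0, 0, 0],
    [0, 0, 0, 0, 0, 0],
    [0, 0, 0, 0, 0, 0],
    [0, 0, 0, 0, 0, 0],
    [0, 0, 0, 0, 0, 0],
  ],
  claw=20,
  squeeze=60,
)

```text
clock: 4.2
position: [486.4, 235.3, 295.9]
tcp_rot: [0.041, 0.999, 0.0, 0.0]
ft_force: [-1.5, 0.3, 5.2]
grip_width: 29.4
grip_force: 59.9
```

```bash
python3 - <<'E'
from h import *
s=state(); print(s['grip_width'],s['grip_force'],s['ft_force'])
goal([-135,250,294]); goal([-135,130,294])
E
```

```text
29.445758250705367 59.91196095943451 [-1.4842995   0.32517813  5.17117158]
4.2 [486.4 235.3 295.9] shares [ 0.001 -0.018  0.023] [0.0001 0.0001 0.0002] q [ 0.13  0.29 -0.76  1.74  0.22  1.19  0.8 ]
4.2 [486.4 235.3 295.9] shares [ 0.004 -1.518  0.023] [0.0001 0.0001 0.0002] q [ 0.13  0.29 -0.76  1.74  0.22  1.19  0.8 ]
```

```bash
cat > lean.py <<'E'
from h import *
import json,os
P=np.load('stand.npy')
def pivy():
    s=state(); d=s['position'][:2]-P[:2]
    return -np.sin(P[2])*d[0]+np.cos(P[2])*d[1]-1.4
def sil(g,y,th):
    t=np.linspace(0,2*np.pi,24,endpoint=False); pts=[]
    for h in (95,140):
        a,b=32*np.cos(t),32*np.sin(t)   # lance +z up: tilts to -y when nozzle goes +y
        for i in range(24): pts.append(proj(g,stand2w(P,[a[i],y+b[i]*np.cos(th)-h*np.sin(th),290+b[i]*np.sin(th)+h*np.cos(th)])))
    return cv2.convexHull(np.array(pts,np.float32))
def mask(im):
    f=im.astype(int); mx,mn=f.max(2),f.min(2)
    return ((mx-mn<32)&(mx<125)&(mx>38))
def lean(g,y):
    m=mask(g['pixels']).astype(np.float32); best=[]
    ths=np.arange(-.8,.8,.01)
    def sc(th):
        h=sil(g,y,th); a=np.zeros(m.shape,np.uint8); cv2.fillConvexPoly(a,np.round(h*16).astype(np.int32),255,cv2.LINE_AA,4)
        b=cv2.dilate(a,np.ones((9,9)))/255.; a=a/255.; return (m*a).sum()/a.sum()-(m*(b-a)).sum()/(b-a).sum()
    v=np.array([sc(t) for t in ths]); i=int(v.argmax())
    w=slice(max(i-4,0),i+5); q=np.maximum(v[w]-v[w].min(),0)
    return float((ths[w]*q).sum()/q.sum()),float(v[i])
def look(n=1,log='log.json',cam='scene',save=None):
    L=json.load(open(log)) if os.path.exists(log) else []
    for k in range(n):
        s=state(); y=pivy(); g=grab(cam,save if k==n-1 else None); th,q=lean(g,y); L.append([s['clock'],y,th,q]); print([round(float(x),3) for x in L[-1]])
    json.dump([list(map(float,l)) for l in L],open(log,'w'))
E
python3 -c "
from lean import *
look(2); look(1,'log2.json','side')"
```

```text
[4.2, 250.022, 0.012, 0.745]
[4.25, 250.034, 0.012, 0.743]
[4.3, 250.024, -0.026, 0.627]
```

Emit:
step_arm(
  series=[
    [0, -0.04, 0, 0, 0, 0],
    [0, -0.14, 0, 0, 0, 0],
    [0, -0.28, 0, 0, 0, 0],
    [0, -0.44, 0, 0, 0, 0],
    [0, -0.6, 0, 0, 0, 0],
    [0, -0.76, 0, 0, 0, 0],
    [0, -0.9, 0, 0, 0, 0],
    [0, -1, 0, 0, 0, 0],
  ],
)

```text
clock: 5.02
position: [479.7, 154.7, 295.8]
tcp_rot: [0.041, 0.999, 0.0, 0.0]
ft_force: [-1.5, 2.9, 5.6]
grip_width: 29.0
grip_force: 60.5
```

```bash
python3 -c "
from lean import *
look(2); s=state();print(s['ft_force'],s['grip_width'])"
```

```text
[5.017, 169.131, 0.249, 0.727]
[5.067, 167.337, 0.279, 0.71]
[-2.6586509  -2.28173682  7.45024589] 29.421479207245927
```

Emit:
step_arm(
  series=[
    [0, -0.1, 0, 0, 0, 0],
    [0, -0.23, 0, 0, 0, 0],
    [0, -0.35, 0, 0, 0, 0],
    [0, -0.46, 0, 0, 0, 0],
    [0, -0.58, 0, 0, 0, 0],
    [0, -0.7, 0, 0, 0, 0],
    [0, -0.8, 0, 0, 0, 0],
    [0, -0.85, 0, 0, 0, 0],
  ],
)

```text
clock: 5.78
position: [474.0, 86.5, 295.9]
tcp_rot: [0.041, 0.999, -0.0, -0.0]
ft_force: [-1.0, 2.3, 7.1]
grip_width: 29.4
grip_force: 61.4
```

```bash
python3 -c "
from lean import *
look(5,save='c2.png')"
```

```text
[5.783, 100.679, 0.269, 0.668]
[5.833, 100.09, 0.217, 0.694]
[5.883, 100.043, 0.145, 0.744]
[5.933, 100.092, 0.084, 0.804]
[5.983, 100.15, 0.031, 0.809]
```

View pics/c2.png

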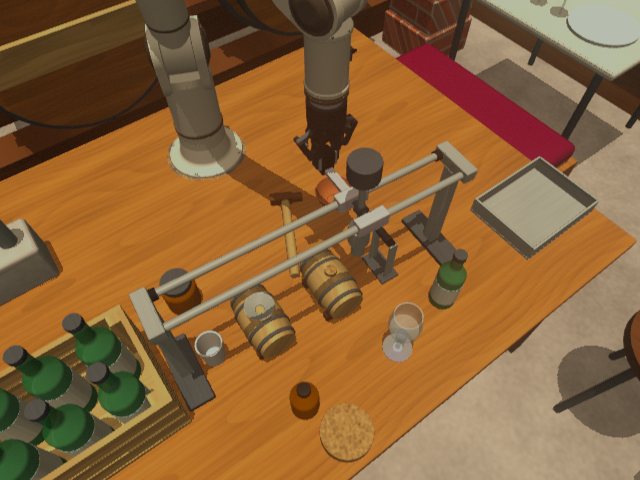

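```bash
cat > mpc.py <<'E'
from lean import *
import sys
from scipy.optimize import least_squares, linprog
G=9810.; BIAS=.012; DT=1/12
def prop(x,u0,u1,dt,w2):       # x=(psi,psi'), psi=lean+w2/G*u
    w=np.sqrt(w2); k=w2/G; s=(u1-u0)/dt if dt>0 else 0
    c,d=x[0]-k*u0,x[1]-k*s; C,S=np.cos(w*dt),np.sin(w*dt)
    return np.array([k*u1+c*C+d/w*S, k*s-c*w*S+d*C])
def sim(kn,x,ts,w2):           # kn: (t,u) knots, x at kn[0]; lean and rate-psi at ts
    kt=np.array(kn); T=np.unique(np.concatenate([kt[:,0],ts])); U=np.interp(T,kt[:,0],kt[:,1]); out={T[0]:x}
    for i in range(len(T)-1): x=prop(x,U[i],U[i+1],T[i+1]-T[i],w2); out[T[i+1]]=x
    return np.array([[out[t][0]-w2/G*np.interp(t,kt[:,0],kt[:,1]),out[t][1]] for t in ts])
def est(kn,t0):
    L=np.array([l for l in json.load(open('log.json')) if l[0]>=t0 and l[3]>.45]); t=L[:,0]; y=L[:,2]-BIAS
    span=t[-1]-t[0]; sw=.5
    f=lambda q:np.append((sim(kn,np.array([q[0]+q[2]/G*kn[0][1],q[1]]),t,q[2])[:,0]-y)/.01,(q[2]-12)/sw/3)
    r=least_squares(f,[.27,-1,12]); q=r.x
    print('fit w2 %.2f rms %.4f n %d'%(q[2],np.sqrt(np.mean((r.fun[:-1]*.01)**2)),len(t)),'res',(r.fun[:-1]*.01)[-5:].round(3))
    te=kn[-1][0]; th,dps=sim(kn,np.array([q[0]+q[2]/G*kn[0][1],q[1]]),[te],q[2])[0]
    return th,dps,q[2]
def plan(th,dps,w2,u0,goal,N,umax=80,lim=.45):
    M=8*N; k=w2/G
    def roll(u):
        x=np.array([th+k*u0,dps]); o=[]; p=u0
        for v in u: x=prop(x,p,v,DT,w2); o+=[x[0]-k*v,x[1]]; p=v
        return np.array(o)
    b=roll(np.zeros(M)); A=np.array([roll(e)-b for e in np.eye(M)]).T
    Z=lambda a,c:np.hstack([a,np.full((len(a),1),c)])
    D=np.eye(M)-np.eye(M,k=-1); D0=np.zeros(M); D0[0]=u0
    D2=D-np.vstack([np.zeros(M),D[:-1]]); D20=np.zeros(M); D20[0]=u0; D20[1]=-u0
    B=np.eye(M); B0=np.zeros(M)
    for i in range(M):
        j=i//8*8
        if j: B[i,j-1]-=1
        else: B0[i]=u0
    Aub=[];bub=[]
    for a,o,l,c in ((D,D0,36,0),(D2,D20,0,-1),(B,B0,79,0),(A[::2],-b[::2],lim,0)):
        Aub+=[Z(a,c),Z(-a,c)]; bub+=[l+o,l-o]
    E=np.zeros((1,M)); E[0,-1]=1; E2=E.copy(); E2[0,-2]=-1; E2[0,-1]=1
    r=linprog(np.append(np.zeros(M),1),np.vstack(Aub),np.concatenate(bub),Z(np.vstack([A[-2:],E,E2]),0),np.concatenate([-b[-2:],[goal,0]]),
      bounds=[(-235,max(umax,u0) if i<3 else umax) for i in range(M)]+[(0,None)])
    return r
def go(goal,N,t0=5.78,**kw):
    kn=json.load(open('kn.json')); t=state()['clock']
    if t>kn[-1][0]+1e-3: kn.append([t,kn[-1][1]])
    json.dump(kn,open('kn.json','w'))
    th,dps,w2=est(kn,t0); u0=kn[-1][1]; print('now t %.2f u %.1f meas %.1f lean %.3f rate %.3f amp %.3f'%(t,u0,pivy(),th,dps,np.hypot(th,dps/np.sqrt(w2))))
    for n in N:
        r=plan(th,dps,w2,u0,goal,n,**kw)
        if r.status==0:
            u=r.x[:-1]; print('N',n,'max d2 %.1f'%r.x[-1],'u',u.round(0).astype(int).tolist()); print('  shares',((u[:8]-u0)/80).round(2).tolist())
        else: print('N',n,r.message[:60])
def did(shares):
    kn=json.load(open('kn.json')); t,u=kn[-1]
    t1=state()['clock']
    kn+=[[t1-(7-i)*DT,u+80*s] for i,s in enumerate(shares)]
    json.dump(kn,open('kn.json','w'))
E
python3 - <<'E'
from mpc import *
json.dump([[5.783-1e-3,100.1],[state()['clock'],100.1]],open('kn.json','w'))
go(-145,[3,4,5,6],t0=5.783)
E
```

```text
fit w2 11.87 rms 0.0060 n 5 res [-0.002 -0.004  0.008  0.005 -0.007]
now t 6.03 u 100.1 meas 100.2 lean -0.055 rate -1.318 amp 0.387
N 3 The problem is infeasible. (HiGHS Status 8: model_status is 
N 4 max d2 27.3 u [100, 100, 100, 80, 80, 66, 30, 21, -15, -50, -58, -58, -58, -58, -35, 1, 37, 72, 80, 75, 42, 6, -30, -66, -75, -56, -60, -91, -127, -145, -145, -145]
  shares [0.0, 0.0, 0.0, -0.25, -0.25, -0.43, -0.88, -0.99]
N 5 max d2 10.2 u [100, 100, 95, 80, 75, 61, 46, 21, -14, -39, -53, -58, -52, -36, -10, 26, 52, 68, 74, 69, 55, 30, -6, -42, -67, -83, -106, -118, -121, -113, -111, -121, -140, -163, -177, -180, -173, -155, -145, -145]
  shares [0.0, 0.0, -0.06, -0.25, -0.31, -0.49, -0.68, -0.99]
N 6 max d2 6.6 u [100, 100, 93, 80, 73, 60, 43, 21, -8, -30, -46, -55, -58, -54, -43, -26, -11, -2, 1, -3, -14, -31, -55, -85, -109, -127, -137, -149, -155, -154, -156, -164, -180, -188, -190, -186, -175, -157, -133, -115, -104, -99, -101, -110, -125, -138, -145, -145]
  shares [0.0, -0.0, -0.09, -0.25, -0.34, -0.5, -0.71, -0.99]
```

Emit:
step_arm(
  series=[
    [0, 0, 0, 0, 0, 0],
    [0, -0.01, 0, 0, 0, 0],
    [0, -0.09, 0, 0, 0, 0],
    [0, -0.24, 0, 0, 0, 0],
    [0, -0.34, 0, 0, 0, 0],
    [0, -0.5, 0, 0, 0, 0],
    [0, -0.72, 0, 0, 0, 0],
    [0, -0.99, 0, 0, 0, 0],
  ],
)

```text
clock: 6.7
position: [467.5, 9.5, 295.8]
tcp_rot: [0.039, 0.999, 0.001, 0.0]
ft_force: [0.1, 3.0, 5.5]
grip_width: 29.6
grip_force: 61.4
```

```bash
python3 - <<'E'
from mpc import *
did([0,-.01,-.09,-.24,-.34,-.5,-.72,-.99]); look(1); go(-145,[5,6],t0=5.783,umax=60)
E
```

```text
[6.7, 23.438, -0.302, 0.79]
fit w2 9.18 rms 0.0053 n 6 res [-0.004  0.008  0.005 -0.008  0.002]
now t 6.75 u 20.9 meas 16.4 lean -0.277 rate 0.742 amp 0.370
N 5 The problem is infeasible. (HiGHS Status 8: model_status is 
N 6 max d2 10.3 u [11, -10, -36, -52, -58, -55, -42, -19, 15, 40, 55, 60, 54, 39, 25, 22, 29, 47, 54, 50, 37, 13, -21, -57, -92, -117, -132, -136, -136, -136, -126, -106, -88, -58, -38, -27, -27, -37, -57, -66, -65, -62, -69, -86, -114, -135, -145, -145]
  shares [-0.13, -0.39, -0.72, -0.92, -0.99, -0.95, -0.79, -0.5]
```

```bash
python3 - <<'E'
from mpc import *
look(26)
kn=json.load(open('kn.json')); L=np.array(json.load(open('log.json')))
# free-swing fit from t>=6.85 with bias free
m=L[:,0]>6.9; t=L[m,0]-6.9; y=L[m,2]
r=least_squares(lambda q:q[0]*np.cos(q[2]*t)+q[1]*np.sin(q[2]*t)+q[3]-y,[-.2,.2,3.4,.01]); print(r.x,r.x[2]**2,np.std(r.fun),'u',pivy())
E
```

```text
[6.75, 16.385, -0.256, 0.797]
[6.8, 17.412, -0.209, 0.807]
[6.85, 19.051, -0.167, 0.81]
[6.9, 20.07, -0.125, 0.807]
[6.95, 20.482, -0.075, 0.805]
[7.0, 20.673, -0.022, 0.797]
[7.05, 20.73, 0.025, 0.759]
[7.1, 20.766, 0.078, 0.677]
[7.15, 20.764, 0.143, 0.628]
[7.2, 20.802, 0.186, 0.592]
[7.25, 20.807, 0.227, 0.533]
[7.3, 20.823, 0.271, 0.527]
[7.35, 20.822, 0.307, 0.515]
[7.4, 20.848, 0.334, 0.522]
[7.45, 20.838, 0.352, 0.531]
[7.5, 20.851, 0.362, 0.532]
[7.55, 20.814, 0.362, 0.533]
[7.6, 20.856, 0.352, 0.533]
[7.65, 20.858, 0.334, 0.519]
[7.7, 20.823, 0.307, 0.515]
[7.75, 20.833, 0.273, 0.517]
[7.8, 20.851, 0.228, 0.539]
[7.85, 20.81, 0.188, 0.595]
[7.9, 20.806, 0.145, 0.626]
[7.95, 20.819, 0.087, 0.672]
[8.0, 20.826, 0.027, 0.75]
[-0.17118259  0.26319769  3.42933631  0.04822107] 11.760347506887385 0.003188446567009633 u 20.816996057232082
```

```bash
python3 - <<'E' | tail -4
from mpc import *
look(24)
L=np.array(json.load(open('log.json')))
for lo,b in ((.4,None),(.66,None),(.66,.012)):
    m=(L[:,0]>6.94)&(L[:,3]>lo); t=L[m,0]-6.9; y=L[m,2]
    r=least_squares(lambda q:q[0]*np.cos(q[2]*t)+q[1]*np.sin(q[2]*t)+(q[3] if b is None else b)-y,[-.2,.2,3.4,.01]); print(r.x.round(4),r.x[2]**2,np.std(r.fun))
print('u',pivy(),L[-1])
E
```

```text
[-0.1259  0.323   3.0886  0.0049] 9.539648867159887 0.007734038766897265
[-1.225e-01  3.102e-01  3.094e+00 -2.300e-03] 9.57256830323349 0.0054535450979829305
[-0.1303  0.3248  3.0909  0.01  ] 9.553518983786022 0.008996507208126283
u 20.833771625098112 [ 9.2        20.8415894   0.14816293  0.6264857 ]
```

```bash
sed -i 's/(q\[2\]-12)\/sw\/3/(q[2]-9.56)\/.1/; s/BIAS=.012/BIAS=.004/; s/\[.27,-1,12\]/[-.1,1,9.56]/; s/t0=5.78/t0=6.94/' mpc.py
python3 - <<'E'
from mpc import *
json.dump([[6.94,20.8],[state()['clock'],20.8]],open('kn.json','w'))
go(-145,[4,5,6],umax=60,lim=.42)
E
```

```text
fit w2 9.54 rms 0.0078 n 46 res [0.001 0.006 0.015 0.01  0.007]
now t 9.25 u 20.8 meas 20.8 lean 0.197 rate 0.881 amp 0.347
N 4 The problem is infeasible. (HiGHS Status 8: model_status is 
N 5 max d2 17.0 u [4, -2, 9, 37, 48, 42, 19, 13, 24, 51, 60, 59, 41, 6, -30, -66, -102, -132, -145, -145, -145, -145, -137, -145, -170, -181, -174, -151, -115, -87, -76, -66, -39, -28, -35, -58, -94, -128, -145, -145]
  shares [-0.21, -0.29, -0.15, 0.2, 0.34, 0.26, -0.02, -0.1]
N 6 max d2 4.0 u [21, 26, 34, 47, 55, 60, 60, 58, 60, 60, 57, 49, 38, 22, 3, -21, -44, -62, -77, -88, -94, -97, -95, -90, -88, -82, -72, -58, -41, -27, -17, -11, -4, -1, -2, -7, -16, -29, -46, -67, -90, -109, -124, -136, -143, -146, -145, -145]
  shares [0.01, 0.06, 0.17, 0.32, 0.43, 0.48, 0.49, 0.46]
```

Emit:
step_arm(
  series=[
    [0, 0.01, 0, 0, 0, 0],
    [0, 0.06, 0, 0, 0, 0],
    [0, 0.17, 0, 0, 0, 0],
    [0, 0.32, 0, 0, 0, 0],
    [0, 0.43, 0, 0, 0, 0],
    [0, 0.48, 0, 0, 0, 0],
    [0, 0.49, 0, 0, 0, 0],
    [0, 0.46, 0, 0, 0, 0],
  ],
)

```text
clock: 9.92
position: [470.6, 46.0, 295.8]
tcp_rot: [0.04, 0.999, 0.0, 0.0]
ft_force: [-2.5, 2.5, 7.1]
grip_width: 30.1
grip_force: 61.5
```

```bash
python3 - <<'E'
from mpc import *
did([.01,.06,.17,.32,.43,.48,.49,.46]); look(1); go(-145,[5,6],umax=60,lim=.42)
E
```

```text
[9.917, 60.02, 0.131, 0.695]
fit w2 9.57 rms 0.0082 n 47 res [0.008 0.018 0.012 0.009 0.017]
now t 9.97 u 57.6 meas 59.1 lean 0.099 rate -0.914 amp 0.312
N 5 max d2 3.9 u [60, 60, 56, 48, 37, 21, 2, -21, -41, -56, -68, -75, -79, -79, -75, -67, -58, -46, -30, -14, -1, 7, 12, 12, 16, 16, 12, 4, -8, -23, -43, -67, -89, -109, -124, -135, -142, -146, -145, -145]
  shares [0.03, 0.03, -0.02, -0.11, -0.26, -0.45, -0.7, -0.99]
N 6 max d2 3.1 u [58, 55, 49, 40, 28, 13, -6, -21, -40, -56, -69, -79, -86, -89, -90, -87, -82, -73, -62, -51, -44, -39, -38, -40, -39, -41, -46, -55, -66, -81, -98, -119, -139, -156, -171, -182, -190, -196, -198, -197, -193, -186, -176, -163, -154, -148, -145, -145]
  shares [0.0, -0.03, -0.11, -0.22, -0.37, -0.56, -0.79, -0.99]
```

Emit:
step_arm(
  series=[
    [0, 0.03, 0, 0, 0, 0],
    [0, 0.02, 0, 0, 0, 0],
    [0, -0.02, 0, 0, 0, 0],
    [0, -0.11, 0, 0, 0, 0],
    [0, -0.26, 0, 0, 0, 0],
    [0, -0.45, 0, 0, 0, 0],
    [0, -0.7, 0, 0, 0, 0],
    [0, -0.99, 0, 0, 0, 0],
  ],
)

```text
clock: 10.63
position: [464.0, -33.0, 295.8]
tcp_rot: [0.04, 0.999, 0.001, 0.0]
ft_force: [-0.2, 3.0, 5.8]
grip_width: 29.0
grip_force: 61.3
```

```bash
python3 - <<'E'
from mpc import *
did([.03,.02,-.02,-.11,-.26,-.45,-.7,-.99]); look(1); go(-145,[4,5],umax=60,lim=.42)
E
```

```text
[10.633, -19.211, -0.209, 0.813]
fit w2 9.59 rms 0.0092 n 48 res [ 0.018  0.012  0.009  0.015 -0.029]
now t 10.68 u -21.6 meas -26.7 lean -0.237 rate 0.167 amp 0.243
N 4 max d2 6.4 u [-28, -41, -60, -73, -79, -79, -73, -60, -41, -16, 2, 14, 19, 18, 11, 5, 5, 12, 12, 7, -6, -25, -50, -74, -103, -125, -141, -150, -153, -151, -145, -145]
  shares [-0.08, -0.24, -0.48, -0.64, -0.72, -0.72, -0.64, -0.48]
N 5 max d2 5.0 u [-27, -37, -52, -68, -80, -86, -88, -85, -76, -63, -54, -51, -52, -59, -70, -77, -79, -75, -77, -83, -95, -111, -133, -156, -182, -202, -218, -229, -234, -235, -231, -221, -207, -188, -169, -156, -147, -144, -145, -145]
  shares [-0.06, -0.19, -0.37, -0.58, -0.73, -0.81, -0.83, -0.79]
```

Emit:
step_arm(
  series=[
    [0, -0.08, 0, 0, 0, 0],
    [0, -0.24, 0, 0, 0, 0],
    [0, -0.47, 0, 0, 0, 0],
    [0, -0.64, 0, 0, 0, 0],
    [0, -0.72, 0, 0, 0, 0],
    [0, -0.72, 0, 0, 0, 0],
    [0, -0.64, 0, 0, 0, 0],
    [0, -0.48, 0, 0, 0, 0],
  ],
)

```text
clock: 11.35
position: [460.4, -75.8, 295.8]
tcp_rot: [0.043, 0.999, -0.001, -0.0]
ft_force: [-3.6, -3.2, 9.1]
grip_width: 29.3
grip_force: 61.6
```

```bash
python3 - <<'E'
from mpc import *
did([-.08,-.24,-.47,-.64,-.72,-.72,-.64,-.48]); look(1); go(-145,[3,4,5],umax=60,lim=.42)
E
```

```text
[11.35, -62.163, 0.131, 0.564]
fit w2 9.55 rms 0.0096 n 49 res [ 0.01   0.006  0.018 -0.03   0.019]
now t 11.40 u -60.0 meas -57.2 lean 0.165 rate 0.351 amp 0.200
N 3 max d2 9.7 u [-50, -31, -7, 8, 13, 8, -7, -14, -12, -1, 1, -7, -24, -51, -69, -93, -128, -152, -167, -172, -168, -155, -145, -145]
  shares [0.12, 0.36, 0.67, 0.85, 0.91, 0.85, 0.67, 0.57]
N 4 max d2 5.5 u [-55, -44, -36, -33, -37, -45, -56, -62, -62, -57, -58, -63, -75, -91, -114, -141, -168, -189, -205, -215, -220, -220, -216, -207, -192, -172, -156, -145, -140, -140, -145, -145]
  shares [0.07, 0.2, 0.3, 0.33, 0.29, 0.19, 0.05, -0.03]
N 5 max d2 2.6 u [-57, -52, -44, -34, -24, -17, -12, -11, -11, -15, -21, -30, -41, -55, -71, -90, -105, -118, -129, -136, -141, -144, -144, -141, -135, -127, -116, -108, -101, -98, -97, -98, -102, -109, -119, -129, -137, -142, -145, -145]
  shares [0.03, 0.1, 0.2, 0.33, 0.45, 0.54, 0.59, 0.62]
```

Emit:
step_arm(
  series=[
    [0, 0.03, 0, 0, 0, 0],
    [0, 0.1, 0, 0, 0, 0],
    [0, 0.2, 0, 0, 0, 0],
    [0, 0.33, 0, 0, 0, 0],
    [0, 0.45, 0, 0, 0, 0],
    [0, 0.54, 0, 0, 0, 0],
    [0, 0.59, 0, 0, 0, 0],
    [0, 0.61, 0, 0, 0, 0],
  ],
)

```text
clock: 12.07
position: [464.7, -24.0, 295.8]
tcp_rot: [0.041, 0.999, -0.001, -0.0]
ft_force: [-3.6, -3.0, 9.6]
grip_width: 29.1
grip_force: 61.6
```

```bash
sed -i 's#,t,q\[2\])\[:,0\]-y)/.01#,t,q[2])[:,0]-y)/.01*np.exp((t-t[-1])/2)#; s#/G\*kn\[0\]\[1\],q\[1\]\]),t,#&#' mpc.py
python3 - <<'E'
from mpc import *
did([.03,.1,.2,.33,.45,.54,.59,.61]); look(2); go(-145,[3,4,5],umax=60,lim=.42)
E
```

```text
[12.067, -10.255, -0.017, 0.785]
[12.117, -10.081, -0.034, 0.802]
fit w2 9.62 rms 0.0027 n 51 res [ 0.001 -0.004  0.009  0.006  0.002]
now t 12.17 u -11.2 meas -10.1 lean -0.058 rate -0.410 amp 0.144
N 3 max d2 10.3 u [-1, -1, -11, -32, -56, -71, -76, -90, -115, -143, -161, -169, -167, -154, -131, -103, -84, -76, -79, -91, -114, -135, -145, -145]
  shares [0.13, 0.13, 0.0, -0.25, -0.57, -0.75, -0.8, -0.99]
N 4 max d2 2.3 u [-13, -18, -25, -34, -46, -59, -74, -87, -97, -105, -110, -113, -114, -113, -109, -103, -95, -88, -82, -80, -79, -81, -85, -91, -100, -111, -122, -131, -138, -143, -145, -145]
  shares [-0.03, -0.09, -0.17, -0.29, -0.43, -0.6, -0.79, -0.94]
N 5 max d2 1.6 u [-13, -16, -21, -27, -35, -45, -53, -59, -64, -68, -69, -69, -68, -64, -59, -53, -47, -43, -40, -39, -39, -41, -45, -50, -57, -65, -75, -87, -100, -111, -121, -129, -136, -141, -145, -147, -148, -147, -145, -145]
  shares [-0.02, -0.06, -0.12, -0.2, -0.3, -0.42, -0.52, -0.6]
```

The swing is shrinking as planned. I'll follow the N=4 plan.

Emit:
step_arm(
  series=[
    [0, -0.03, 0, 0, 0, 0],
    [0, -0.09, 0, 0, 0, 0],
    [0, -0.17, 0, 0, 0, 0],
    [0, -0.29, 0, 0, 0, 0],
    [0, -0.43, 0, 0, 0, 0],
    [0, -0.6, 0, 0, 0, 0],
    [0, -0.78, 0, 0, 0, 0],
    [0, -0.94, 0, 0, 0, 0],
  ],
)

```text
clock: 12.83
position: [458.5, -99.0, 295.8]
tcp_rot: [0.041, 0.999, 0.0, -0.0]
ft_force: [-2.3, 3.2, 8.0]
grip_width: 29.3
grip_force: 61.5
```

```bash
python3 - <<'E'
from mpc import *
did([-.03,-.09,-.17,-.29,-.43,-.6,-.78,-.94]); look(2); go(-145,[3,4],umax=60,lim=.42)
E
```

```text
[12.833, -85.495, -0.035, 0.675]
[12.883, -89.116, -0.023, 0.67]
fit w2 9.61 rms 0.0019 n 53 res [ 0.006  0.003  0.001 -0.    -0.002]
now t 12.93 u -86.4 meas -88.5 lean -0.017 rate 0.235 amp 0.078
N 3 max d2 2.2 u [-89, -93, -98, -100, -100, -98, -94, -88, -80, -75, -71, -71, -72, -75, -81, -89, -99, -112, -123, -132, -138, -143, -145, -145]
  shares [-0.03, -0.08, -0.14, -0.17, -0.18, -0.15, -0.1, -0.02]
N 4 max d2 1.1 u [-85, -83, -80, -76, -71, -65, -61, -57, -55, -54, -54, -54, -56, -59, -63, -68, -75, -82, -90, -99, -109, -117, -125, -131, -136, -140, -143, -145, -146, -146, -145, -145]
  shares [0.01, 0.04, 0.08, 0.13, 0.2, 0.27, 0.32, 0.36]
```

Emit:
step_arm(
  series=[
    [0, -0.03, 0, 0, 0, 0],
    [0, -0.08, 0, 0, 0, 0],
    [0, -0.14, 0, 0, 0, 0],
    [0, -0.17, 0, 0, 0, 0],
    [0, -0.18, 0, 0, 0, 0],
    [0, -0.15, 0, 0, 0, 0],
    [0, -0.1, 0, 0, 0, 0],
    [0, -0.02, 0, 0, 0, 0],
  ],
)

```text
clock: 13.6
position: [458.2, -102.3, 295.8]
tcp_rot: [0.042, 0.999, -0.001, -0.0]
ft_force: [-2.5, -2.7, 8.7]
grip_width: 29.5
grip_force: 61.5
```

```bash
python3 - <<'E'
from mpc import *
did([-.03,-.08,-.14,-.17,-.18,-.15,-.1,-.02]); look(2); go(-145,[2,3],umax=60,lim=.42)
E
```

```text
[13.6, -88.792, 0.049, 0.599]
[13.65, -86.53, 0.04, 0.616]
fit w2 9.58 rms 0.0022 n 55 res [0.004 0.005 0.003 0.002 0.006]
now t 13.70 u -88.0 meas -86.5 lean 0.037 rate -0.116 amp 0.053
N 2 max d2 1.9 u [-86, -83, -82, -83, -86, -91, -97, -106, -116, -126, -133, -139, -143, -145, -145, -145]
  shares [0.02, 0.06, 0.07, 0.06, 0.03, -0.03, -0.12, -0.22]
N 3 max d2 1.0 u [-87, -88, -89, -92, -95, -99, -105, -111, -119, -127, -134, -139, -144, -148, -151, -153, -154, -154, -153, -151, -148, -146, -145, -145]
  shares [0.01, 0.0, -0.02, -0.05, -0.09, -0.14, -0.21, -0.29]
```

Emit:
step_arm(
  series=[
    [0, 0.01, 0, 0, 0, 0],
    [0, 0, 0, 0, 0, 0],
    [0, -0.02, 0, 0, 0, 0],
    [0, -0.05, 0, 0, 0, 0],
    [0, -0.09, 0, 0, 0, 0],
    [0, -0.14, 0, 0, 0, 0],
    [0, -0.21, 0, 0, 0, 0],
    [0, -0.29, 0, 0, 0, 0],
  ],
)

```text
clock: 14.37
position: [456.5, -122.8, 295.8]
tcp_rot: [0.04, 0.999, 0.0, -0.0]
ft_force: [-2.6, 2.8, 8.3]
grip_width: 29.8
grip_force: 61.6
```

```bash
python3 - <<'E'
from mpc import *
did([.01,0,-.02,-.05,-.09,-.14,-.21,-.29]); look(1); go(-145,[2,3],umax=60,lim=.42)
E
```

```text
[14.367, -109.367, -0.036, 0.666]
fit w2 9.58 rms 0.0017 n 56 res [0.004 0.003 0.003 0.006 0.003]
now t 14.42 u -111.2 meas -111.5 lean -0.041 rate -0.059 amp 0.045
N 2 max d2 3.4 u [-115, -121, -132, -144, -153, -159, -162, -161, -156, -148, -142, -138, -138, -142, -145, -145]
  shares [-0.04, -0.13, -0.25, -0.41, -0.53, -0.6, -0.63, -0.62]
N 3 max d2 1.6 u [-113, -116, -121, -127, -135, -141, -145, -148, -149, -149, -147, -143, -138, -133, -129, -127, -127, -128, -131, -135, -140, -143, -145, -145]
  shares [-0.02, -0.06, -0.12, -0.2, -0.3, -0.37, -0.43, -0.46]
```

Emit:
step_arm(
  series=[
    [0, -0.02, 0, 0, 0, 0],
    [0, -0.06, 0, 0, 0, 0],
    [0, -0.12, 0, 0, 0, 0],
    [0, -0.2, 0, 0, 0, 0],
    [0, -0.3, 0, 0, 0, 0],
    [0, -0.37, 0, 0, 0, 0],
    [0, -0.43, 0, 0, 0, 0],
    [0, -0.46, 0, 0, 0, 0],
  ],
)

```text
clock: 15.08
position: [453.3, -160.5, 295.8]
tcp_rot: [0.041, 0.999, -0.0, -0.0]
ft_force: [-3.4, 2.7, 9.2]
grip_width: 29.1
grip_force: 61.6
```

```bash
python3 - <<'E'
from mpc import *
did([-.02,-.06,-.12,-.2,-.3,-.37,-.43,-.46]); look(2,save='c3.png'); go(-145,[2,3],umax=60,lim=.42)
E
```

```text
[15.083, -147.248, 0.021, 0.576]
[15.133, -147.619, 0.022, 0.575]
fit w2 9.57 rms 0.0012 n 58 res [ 0.002  0.004  0.003 -0.     0.002]
now t 15.18 u -148.0 meas -147.6 lean 0.022 rate 0.040 amp 0.026
N 2 max d2 1.2 u [-148, -146, -143, -139, -135, -132, -130, -129, -130, -131, -134, -138, -142, -144, -145, -145]
  shares [0.01, 0.03, 0.06, 0.11, 0.16, 0.2, 0.22, 0.23]
N 3 max d2 0.7 u [-147, -146, -144, -141, -138, -136, -134, -133, -133, -134, -135, -137, -139, -143, -146, -148, -149, -149, -149, -149, -147, -146, -145, -145]
  shares [0.01, 0.03, 0.05, 0.09, 0.13, 0.15, 0.17, 0.19]
```

Emit:
step_arm(
  series=[
    [0, 0.01, 0, 0, 0, 0],
    [0, 0.03, 0, 0, 0, 0],
    [0, 0.06, 0, 0, 0, 0],
    [0, 0.11, 0, 0, 0, 0],
    [0, 0.16, 0, 0, 0, 0],
    [0, 0.2, 0, 0, 0, 0],
    [0, 0.22, 0, 0, 0, 0],
    [0, 0.23, 0, 0, 0, 0],
  ],
)

```text
clock: 15.85
position: [454.8, -142.8, 295.8]
tcp_rot: [0.041, 0.999, -0.001, -0.0]
ft_force: [-2.8, -2.4, 8.3]
grip_width: 29.4
grip_force: 61.4
```

Emit:
step_arm(
  series=[
    [0, -0.01, 0, 0, 0, 0],
    [0, -0.02, 0, 0, 0, 0],
    [0, -0.06, 0, 0, 0, 0],
    [0, -0.11, 0, 0, 0, 0],
    [0, -0.16, 0, 0, 0, 0],
    [0, -0.18, 0, 0, 0, 0],
    [0, -0.19, 0, 0, 0, 0],
    [0, -0.19, 0, 0, 0, 0],
  ],
)

```text
clock: 16.52
position: [453.6, -157.0, 295.8]
tcp_rot: [0.041, 0.999, -0.0, -0.0]
ft_force: [-2.6, 1.4, 9.0]
grip_width: 29.3
grip_force: 61.5
```

```bash
python3 - <<'E'
from mpc import *
import io,contextlib
t=state()['clock']; kn=json.load(open('kn.json')); u=kn[-1][1]
sh=[.01,.03,.06,.11,.16,.2,.22,.23]+[.23+x for x in (-.01,-.02,-.06,-.11,-.16,-.18,-.19,-.19)]
kn+=[[t-(15-i)*DT,u+80*s] for i,s in enumerate(sh)]; json.dump(kn,open('kn.json','w'))
with contextlib.redirect_stdout(io.StringIO()): look(36)
L=np.array(json.load(open('log.json')))[-34:]; tt=L[:,0]-L[0,0]; w=3.094
A=np.c_[np.cos(w*tt),np.sin(w*tt),np.ones(len(tt))]; q=np.linalg.lstsq(A,L[:,2],rcond=None)[0]
print('amp',np.hypot(*q[:2]),'mean',q[2],'rms',np.std(A@q-L[:,2]),L[::3,2].round(3),'y',pivy())
g=grab('scene'); h=grab('side')
out=np.zeros((480,800,3),np.uint8)
out[:,:400]=cv2.resize(h['pixels'][240:360,280:380],(400,480),interpolation=2); out[:,400:]=cv2.resize(g['pixels'][230:350,215:315],(400,480),interpolation=2)
cv2.imwrite('pics/v3.png',out); go(-145,[2,3])
E
```

```text
amp 0.006080091658347711 mean -0.0025071841081265806 rms 0.00100111382748691 [ 0.003  0.004  0.005  0.002 -0.002 -0.004 -0.005 -0.008 -0.008 -0.007
 -0.007 -0.005] y -143.70423984699366
fit w2 9.56 rms 0.0026 n 94 res [0.004 0.005 0.005 0.006 0.007]
now t 18.42 u -144.8 meas -143.7 lean 0.003 rate 0.030 amp 0.010
N 2 max d2 1.0 u [-146, -148, -148, -148, -147, -145, -141, -139, -138, -137, -138, -139, -142, -144, -145, -145]
  shares [-0.01, -0.03, -0.04, -0.04, -0.03, 0.0, 0.04, 0.07]
N 3 max d2 0.2 u [-145, -144, -144, -143, -142, -141, -140, -140, -139, -139, -139, -139, -139, -139, -140, -141, -142, -143, -144, -144, -145, -145, -145, -145]
  shares [0.0, 0.01, 0.01, 0.02, 0.03, 0.05, 0.06, 0.07]
```

View pics/v3.png

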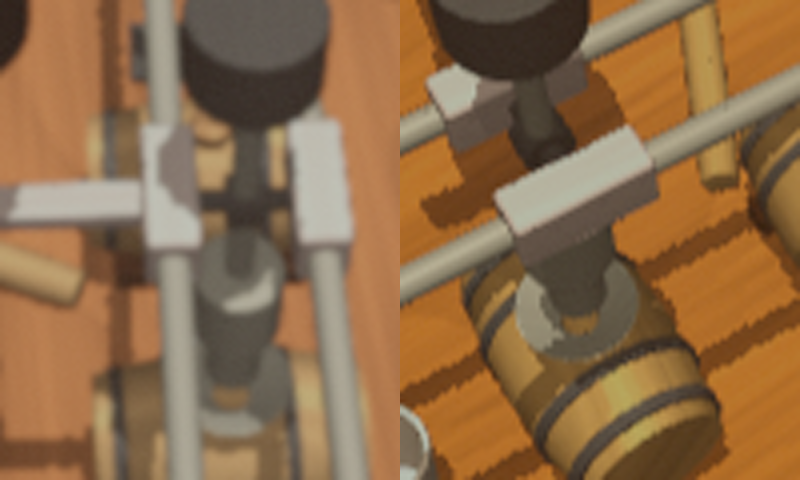

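The nozzle hangs over the funnel (scene crop: nozzle end at about x 577, funnel mouth spanning 517–637), with a swing of only 0.006 rad. I'll hold past four seconds, then release.

Emit:
step_arm(
  series=[
    [0, 0, 0, 0, 0, 0],
    [0, 0, 0, 0, 0, 0],
    [0, 0, 0, 0, 0, 0],
    [0, 0, 0, 0, 0, 0],
    [0, 0, 0, 0, 0, 0],
    [0, 0, 0, 0, 0, 0],
    [0, 0, 0, 0, 0, 0],
    [0, 0, 0, 0, 0, 0],
  ],
)

```text
clock: 19.08
position: [453.6, -157.0, 295.8]
tcp_rot: [0.041, 0.999, -0.0, -0.0]
ft_force: [-2.8, 1.3, 8.5]
grip_width: 29.4
grip_force: 61.5
```

Emit:
step_arm(
  series=[
    [0, 0, 0, 0, 0, 0],
    [0, 0, 0, 0, 0, 0],
    [0, 0, 0, 0, 0, 0],
    [0, 0, 0, 0, 0, 0],
    [0, 0, 0, 0, 0, 0],
    [0, 0, 0, 0, 0, 0],
    [0, 0, 0, 0, 0, 0],
    [0, 0, 0, 0, 0, 0],
  ],
)

```text
clock: 19.75
position: [453.6, -157.0, 295.8]
tcp_rot: [0.041, 0.999, -0.0, -0.0]
ft_force: [-2.8, 1.7, 8.5]
grip_width: 29.2
grip_force: 61.5
```

Emit:
step_arm(
  series=[
    [0, 0, 0, 0, 0, 0],
    [0, 0, 0, 0, 0, 0],
    [0, 0, 0, 0, 0, 0],
    [0, 0, 0, 0, 0, 0],
    [0, 0, 0, 0, 0, 0],
    [0, 0, 0, 0, 0, 0],
    [0, 0, 0, 0, 0, 0],
    [0, 0, 0, 0, 0, 0],
  ],
)

```text
clock: 20.42
position: [453.6, -157.0, 295.8]
tcp_rot: [0.041, 0.999, -0.0, -0.0]
ft_force: [-2.5, 1.3, 8.1]
grip_width: 29.5
grip_force: 61.5
```

Emit:
step_arm(
  series=[
    [0, 0, 0, 0, 0, 0],
    [0, 0, 0, 0, 0, 0],
    [0, 0, 0, 0, 0, 0],
    [0, 0, 0, 0, 0, 0],
    [0, 0, 0, 0, 0, 0],
    [0, 0, 0, 0, 0, 0],
    [0, 0, 0, 0, 0, 0],
    [0, 0, 0, 0, 0, 0],
  ],
)

```text
clock: 21.08
position: [453.6, -157.0, 295.8]
tcp_rot: [0.041, 0.999, -0.0, -0.0]
ft_force: [-2.8, 1.6, 8.9]
grip_width: 29.6
grip_force: 61.5
```

Emit:
step_arm(
  series=[
    [0, 0, 0, 0, 0, 0],
    [0, 0, 0, 0, 0, 0],
    [0, 0, 0, 0, 0, 0],
    [0, 0, 0, 0, 0, 0],
    [0, 0, 0, 0, 0, 0],
    [0, 0, 0, 0, 0, 0],
    [0, 0, 0, 0, 0, 0],
    [0, 0, 0, 0, 0, 0],
  ],
  claw=85,
)

```text
clock: 21.75
position: [454.4, -156.4, 295.2]
tcp_rot: [0.04, 0.999, 0.0, -0.0]
ft_force: [-0.6, 0.4, 1.0]
grip_width: 84.8
grip_force: 0.0
```

```bash
python3 -c "
from lean import *
look(2); s=state(); print(s['ft_force'],s['grip_width'],s['grip_force'])"
```

```text
[21.75, -143.039, -0.002, 0.62]
[21.8, -143.029, -0.003, 0.625]
[0.43100874 0.26753155 0.30962324] 85.0306462943154 0.0
```

Released. I'll withdraw straight up, clear of the handle.

Emit:
step_arm(
  series=[
    [0, 0, -0.06, 0, 0, 0],
    [0, 0, -0.18, 0, 0, 0],
    [0, 0, -0.34, 0, 0, 0],
    [0, 0, -0.52, 0, 0, 0],
    [0, 0, -0.7, 0, 0, 0],
    [0, 0, -0.84, 0, 0, 0],
    [0, 0, -0.92, 0, 0, 0],
    [0, 0, -0.95, 0, 0, 0],
  ],
)

```text
clock: 22.52
position: [455.0, -156.6, 372.9]
tcp_rot: [0.041, 0.999, -0.0, 0.001]
ft_force: [-0.2, 0.1, 1.0]
grip_width: 84.9
grip_force: 0.0
```

```bash
python3 - <<'E'
from mpc import *
import io,contextlib
y=-143.7; th=[]
for k in range(30):
    g=grab('scene','c4.png'); th.append(lean(g,y)[0])
print('range',min(th),max(th),state()['ft_force'],state()['clock'],state()['position'])
h=grab('side')
out=np.zeros((480,800,3),np.uint8)
out[:,:400]=cv2.resize(h['pixels'][200:380,230:380],(400,480),interpolation=2); out[:,400:]=cv2.resize(g['pixels'][170:350,185:335],(400,480),interpolation=2)
cv2.imwrite('pics/v4.png',out)
E
```

```text
range -0.010229682567097439 -0.0007558608680930763 [-0.18132283 -0.24105979  0.541503  ] 24.0167 [ 454.42052963 -156.43586752  371.31069735]
```

View pics/v4.png

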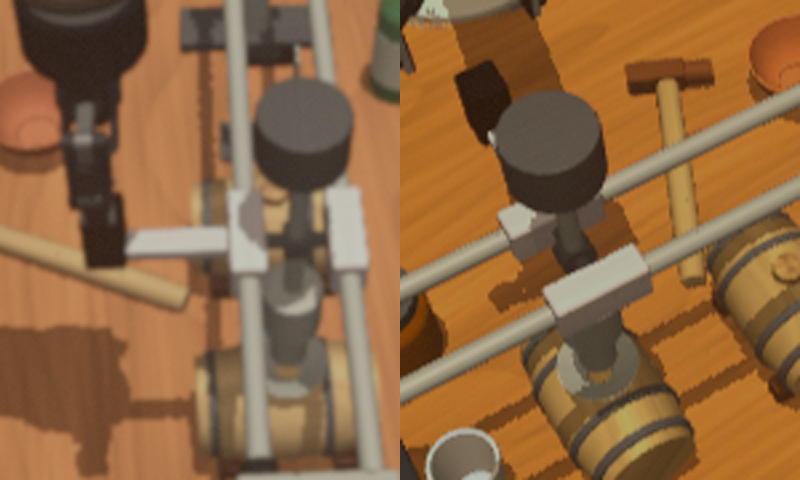

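The gripper is off the handle. The lance hangs still (swing ±0.005 rad), with the nozzle centred over the funnel mouth (scene crop about (597,370)).

```bash
python3 -c "
from h import *
print(ticket.sign_off())"
```

```text
the job is handed in; nothing more can be done
None
```

The job is done and handed in: the lance hangs quietly (about ±0.005 rad) with its nozzle over the funnel, after holding there for over four seconds, and the handle is released with the gripper withdrawn above it.

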